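# Complete the row of nuts on the brazing board, then hold up the large one in the tongs

## Robot

A 6-joint arm with a two-finger parallel gripper is mounted at the origin on a cart in front of the work surface, level with it; the furniture and walls round the work are solid. World frame = base frame: x ahead of the robot, y to its left, z up, the work surface at z = 0. Lengths are in m, angles in rad, forces in N, time in s.
With the tool pointing down it reaches from about 0.425 to 0.95 m from the base axis. Payload 3.5 kg.
Tool frame: the origin (TCP) lies between the finger pads; the fingertips stand 22 mm ahead of it and the grasp point (between the pads) lies 3 mm ahead of it (ctrl.nose_length is the z of the fingertips in the tool frame, in m); z points along the fingers, y is the line along which they close (so a half turn about z gives the same grasp; the last joint's range is limited). The gripper opens to 85 mm and grips with 20 to 120 N. Pads are 22 mm wide; open, the fingers measure 114 mm over their backs; the gripper's body (76 mm by 85 mm) begins 54 mm behind the grasp point. The pads swing forward as they close: fully open they stand 13 mm farther back than shut.
Start: joints at [0.978, 0.286, 1.577, -0, 1.279, -0.15], TCP at [0.289, 0.61, 0.253] pointing down, gripper open.
Joint ranges: [-2.77, 2.77], [-0.9, 2.22], [0.21, 2.48], [-1.53, 4.67], [0.24, 2.81], [-2.84, 2.84]. Speed limits (rad/s): [2.79, 2.79, 3.14, 3.14, 3.14, 3.14].

## Interface

Orientations are given as a unit quaternion [x, y, z, w].
In Python, from plant import ctrl gives the robot as it stands. The module is installed in compiled form; this text tells all that it offers.
- The arm moves only by the tool send_rows, never from a script. Its argument "rows" is text: rows parted by semicolons, each of 7 numbers parted by spaces: the turn, a rotation vector about the tool's x, y, z in normalised numbers (1 is 120 degrees), then the shift along the tool's x, y, z in parts of the range, where 1.0 means 600 mm, then the opening, from -1 (shut) to 1 (fully open). A call has 1 to 8 rows; each row is the pose to reach, as a shift and turn from the pose commanded when the call began, along the tool's axes at that moment; what a row does not reach only later rows make up. A row lasts 1/8 s, in which the tool goes at most 62.5 mm and 10.7 degrees, less where a joint would pass 70% of its speed; a pose out of reach is approached as far as the arm can. A shift or turn number past 1, either way, is cut back to 1. A call with a gripper value outside its range is refused whole. The fingers move at their own pace and stop on an object; "grip_force" is the grip in N (left out, the last holds). Time passes only in rows, so rows that repeat a pose let the fingers close. It gives the time, the measured TCP pose, the force, the opening and the grip force at its end, in the units of the state.
- ctrl.get_state(): the state, without advancing time (a new reading comes with each control period).
- ctrl.read_camera(name): name is "side" or "top"; returns a dict with "color" (384x512x3 uint8, red, green, blue), "fx", "fy", "cx", "cy" (pixels), "D" ([k1, k2, p1, p2, k3] as OpenCV has them; the pictures are not rectified), "extrinsics" (4x4, takes a point from world to camera coordinates). Camera axes: x right, y down, z forward; pixel columns grow to the right and rows downward; lengths in m; the calibration is good to about 2 mm. A picture is of the moment at which its call begins. There is no depth.
- ctrl.sign_off(): hands the job in; it is judged then, once.
Trained networks look in a picture, given as the dict that the camera call returned (one of the last four; its "shot" number tells which), for a name from the list of things; names that differ only in an ending like _2 or _b are one class to them, and where a whole thing is asked for, a point or a joint stands for the part that bears it (a point fixed in the world has none). Each returns a list of dicts, best first, with "p" (0 to 1); they miss things now and then, are a little off and sometimes report something else, mostly with a low value. They report only what shows in the picture. A call takes as long as a camera call. They do not tell look-alikes from the thing itself.
- ctrl.look_for(picture, target): "position" ([x, y, z] in m, in the coordinates of the camera as it stood for that picture, good to about 4 mm: the middle of the surface that is visible of it).
The state is a dict: "time": time; "qpos": joint angles; "dq": joint speeds; "joint_efforts": joint torques, N m; "eef_pos": TCP position; "tcp_rot": TCP orientation; "contact_force": force on the tool from outside, world axes, zero at the start; "wrist_torque": the same for the moment, N m; "opening": opening from 0.0 (shut) to 1.0 (fully open); "finger_force": force on a finger pad.
Only numpy, scipy, OpenCV 4.12 (cv2) and the standard library are available. Lean on these libraries where they do the work, as an engineer would, in place of code of your own. Each camera call takes 0.05 s, during which the arm holds its last target. There are 200 camera calls.

## Task

Put the loose nut into the empty middle recess of the brazing board so that the three nuts sit flat in a row. Then take the sprung tongs by their rubber grips, close their jaws on the largest nut of the row, lift it about 10 cm clear of the board and finish still holding it there steadily with the tongs, for the torch. Never touch the largest nut with the gripper's fingers, leave the other two nuts in their recesses and leave the bolt, the steel block and the copper tube where they are.

Things in the scene. Friction and masses are not known exactly. Their poses are not given: they have to be found in the camera images.
- tray: Pale ceramic brazing board, fixed, 85 x 250 x 12 mm, with three square recesses 46 x 46 mm and 4 mm deep in a row along its own y, 80 mm apart (the floor of a recess is 8 mm above the hearth, the top of the board 12 mm). Origin: centre of the underside; own x points away from the robot (turned at most about 0.2 rad), z up.
- tray_hole0 (a point): Centre of the mouth (level with the board's top) of the recess at the board's +y end; at the start it holds either the largest or the smallest nut.
- tray_hole1 (a point): Centre of the mouth of the middle recess, empty at the start.
- tray_hole2 (a point): Centre of the mouth of the recess at the board's -y end; it holds the other of the two nuts.
- nut_loose: Middle-sized bright steel hex nut lying flat on the hearth between robot and board: 30 mm across flats, 35 mm across corners, 16 mm high, about 30 g. Origin: centre of the underside; two parallel flats face its own +-y (others every 60 degrees), corners on its x; z up.
- nut_large: Largest nut, bright steel, lying flat in one of the end recesses: 36 mm across flats, 42 mm across corners, 20 mm high (4 mm of it inside the recess), about 70 g. Origin: centre of the underside; two parallel flats face its own +-y (others every 60 degrees); z up.
- nut_small: Smallest nut, rusty steel, lying flat in the other end recess: 24 mm across flats, 28 mm across corners, 13 mm high, about 50 g. Origin and axes as for the others.
- tongs: Sprung steel tongs, 230 mm long, about 120 g, lying on the hearth, the two arms side by side on edge. Origin: underside, midway between the black rubber grips (centre of mass about 12 mm behind it); own x points from the pin at the back (x = -110 mm) to the jaws (x = 70 to 110 mm, 14 mm high, 4 mm thick); y is the closing direction, z up. The body is the -y arm with the pin.
- tongs_arm: The +y arm of the tongs, hinged at the pin. Origin: underside at the pin (x = -110 mm in the tongs' frame); same axes as the tongs while they are fully open. A spring pushes the arms open: with about 6 N at the grips when these are squeezed to 52 mm, 11 N at 43 mm.
- tongs_grip (a point): Point midway between the rubber grips, 9 mm above the tongs' underside. The grips run 25 mm either way along the tongs, are 18 mm high and at rest 56 mm wide over their outsides. Fingers stopped at a gap of about 52 mm (spring force only) carry the tongs with jaws open; a grip of 25 to 30 N then pinches the nut. Squeezed evenly, the jaws stay centred between the fingers.
- tongs_jaws (a point): Point midway between the open jaws, 7 mm above the tongs' underside, 90 mm ahead of the tongs' origin (fixed to the -y arm). At rest the jaws are 60 mm apart inside; each 1 mm of squeeze at the grips closes them about 1.8 mm: grips at 52 mm, jaws about 52 mm apart; grips at 43 to 44 mm, jaws on the 36 mm nut.
- hex_bolt: Bystander: hex bolt standing on its head, 70 mm high. Origin: centre of the underside.
- steel_block: Bystander: ground steel block 32 x 50 x 25 mm. Origin: centre of the underside.
- copper_tube: Bystander: copper tube offcut, 90 mm long, 32 mm across, lying. Origin: centre of the underside.
There are look-alikes about, which are no part of the job. What is shaped like the nut_loose but purple or turquoise is not meant.

How it is judged:
By the outcome, as a careful person would: the job done as asked, in the order asked, and still so for the second after the job is handed in, while the arm keeps its last pose, push and grip.
It also fails if it takes over 58 s, if anything falls off the work surface, if the arm or the gripper's body presses on something with over 40 N, if the wrist force passes 120 N, or if a joint passes its speed limit or range.

## Working session

There is one attempt and no reset: what is moved stays moved. The work goes in short steps, Python scripts to look and compute and a tool call to move; the robot and the scene stay as the last step left them, time stands still between calls to the robot, and variables do not carry over. Pictures are saved under pics/ and viewed, at most 10 in all, crops included, and the job is handed in when it is done.

Besides the shell and the picture viewer there is one more tool, called after "Call:" in YAML: its name, and indented under it one key for each argument. send_rows: Moves the arm, as the interface text tells. Its arguments: {"type":"object","properties":{"rows":{"type":"string"},"grip_force":{"type":"number"}},"required":["rows"]}

```bash
mkdir -p pics; cat > h.py <<'E'
import numpy as np, cv2
from plant import ctrl
from scipy.spatial.transform import Rotation as R
def cam(n): 
    return ctrl.read_camera(n)
def save(p,f,crop=None,s=1):
    im=p["color"][:,:,::-1]
    if crop: a,b,c,d=crop; im=im[b:d,a:c]
    cv2.imwrite("pics/"+f,cv2.resize(im,None,fx=s,fy=s,interpolation=cv2.INTER_CUBIC))
def K(p): return np.array([[p["fx"],0,p["cx"]],[0,p["fy"],p["cy"]],[0,0,1.]])
def world(p,uv,z):
    E=np.array(p["extrinsics"]); u=cv2.undistortPoints(np.array([[uv]],float),K(p),np.array(p["D"],float))[0,0]
    d=E[:3,:3].T@np.array([u[0],u[1],1]); o=-E[:3,:3].T@E[:3,3]
    return o+d*(z-o[2])/d[2]
def pix(p,X):
    E=np.array(p["extrinsics"]); return cv2.projectPoints(np.array([X],float),cv2.Rodrigues(E[:3,:3])[0],E[:3,3],K(p),np.array(p["D"],float))[0][0,0]
def look(p,n):
    E=np.array(p["extrinsics"]); out=[]
    for r in ctrl.look_for(p,n):
        c=np.array(r["position"]); w=E[:3,:3].T@(c-E[:3,3]); out.append((round(r["p"],2),w.round(4),pix(p,w).round(0)))
    return out
E
python3 - <<'E'
from h import *
for n in("top","side"):
    p=cam(n); save(p,n+"0.png",s=1.5); print(n,np.round(p["extrinsics"],3).tolist())
    for t in["tray","nut_loose","nut_large","nut_small","tongs","tongs_arm","hex_bolt","steel_block","copper_tube"]:
        print(t,*look(p,t)[:4],sep="\n   ")
s=ctrl.get_state();print(s,ctrl.nose_length,R.from_quat(s["tcp_rot"]).as_matrix().round(3))
E
```

```text
top [[0.029, -1.0, 0.005, -0.115], [-0.992, -0.029, -0.123, 0.492], [0.123, -0.001, -0.992, 0.996], [0.0, 0.0, 0.0, 1.0]]
tray
   (0.84, array([0.5691, 0.0578, 0.0155]), array([213., 166.]))
nut_loose
   (0.66, array([ 0.3476, -0.0144,  0.0205]), array([234., 243.]))
   (0.44, array([0.4149, 0.0037, 0.0185]), array([229., 219.]))
   (0.38, array([ 0.4241, -0.0776,  0.0145]), array([257., 217.]))
nut_large
   (0.61, array([0.5667, 0.139 , 0.0225]), array([185., 165.]))
nut_small
   (0.62, array([ 0.5712, -0.0232,  0.0217]), array([240., 165.]))
tongs
   (0.69, array([ 0.4935, -0.189 ,  0.0139]), array([296., 194.]))
tongs_arm
   (0.7, array([0.5645, 0.0596, 0.0154]), array([212., 167.]))
   (0.61, array([ 0.5017, -0.1753,  0.016 ]), array([292., 191.]))
   (0.19, array([0.4139, 0.0014, 0.0212]), array([229., 219.]))
hex_bolt
   (0.39, array([ 0.4247, -0.3626,  0.0307]), array([357., 219.]))
   (0.2, array([ 0.5056, -0.1755,  0.0144]), array([292., 189.]))
steel_block
   (0.6, array([ 0.5637, -0.3529,  0.0222]), array([353., 171.]))
   (0.35, array([0.565 , 0.0611, 0.012 ]), array([212
[... 1202 characters left out ...]
   1.27864433e+00, -1.50001503e-01]), 'dq': array([-1.71829721e-03, -1.41811749e-03,  1.05551290e-03, -2.39106847e-05,
        3.46806171e-03, -9.24711653e-04]), 'joint_efforts': array([-5.91277076e-04, -4.05984879e+01, -2.92942303e+01, -2.25115941e-04,
        6.65852167e-04, -2.38866292e-06]), 'eef_pos': array([0.28917623, 0.60990009, 0.25332443]), 'tcp_rot': array([ 2.19595383e-01,  9.75591035e-01, -2.06541940e-05, -1.56566964e-05]), 'contact_force': array([-0.04413159, -0.41767535, -0.33032161]), 'wrist_torque': array([ 0.00566842,  0.00925801, -0.03852278]), 'finger_force': 0.0, 'opening': 0.9999808326116028} 0.022 [[-0.904  0.428 -0.   ]
 [ 0.428  0.904 -0.   ]
 [ 0.    -0.    -1.   ]]
```

```bash
python3 - <<'E'
import cv2
a=cv2.imread("pics/top0.png")
im=a[int(120*1.5):int(270*1.5),int(165*1.5):int(325*1.5)] 
cv2.imwrite("pics/topc.png",cv2.resize(im,None,fx=3.3,fy=2.6,interpolation=cv2.INTER_CUBIC)[:600,:800])
E
```

```text
(no output)
```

View pics/top0.png

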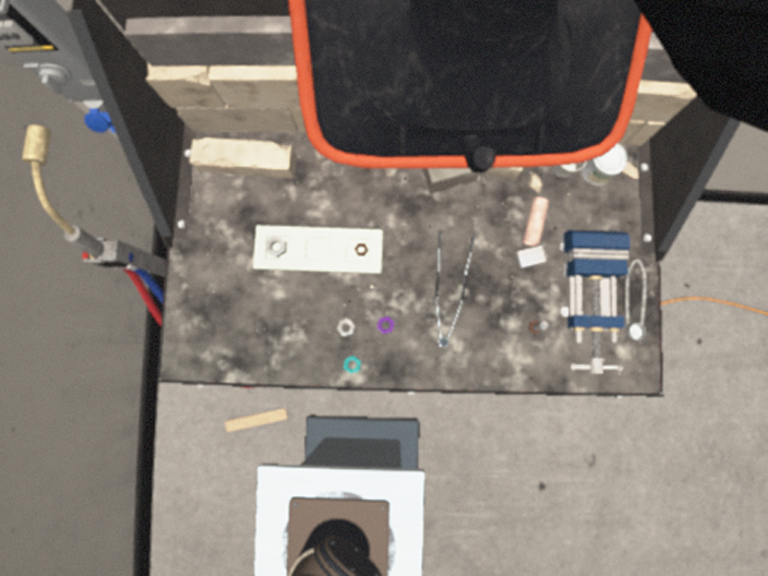

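View pics/side0.png

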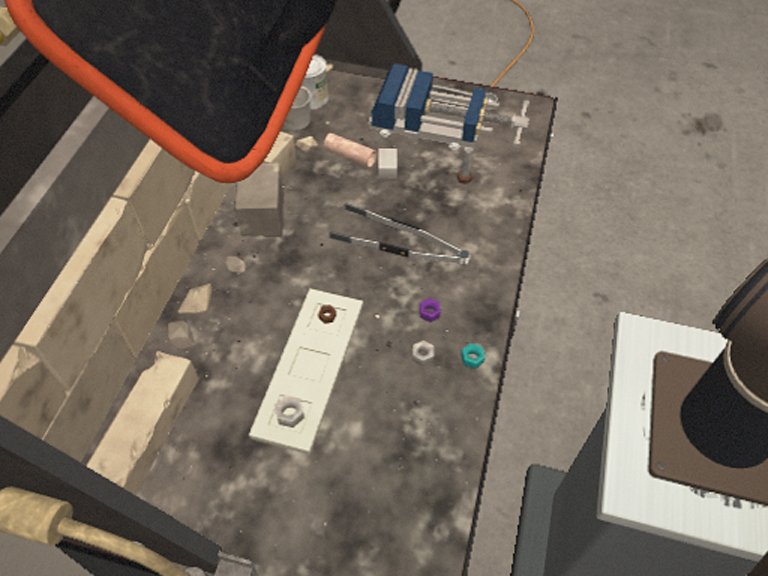

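```bash
python3 - <<'E'
from h import *
from scipy.optimize import least_squares
t=cam("top"); s=cam("side")
ta=t["color"][110:260,160:330,::-1]; sa=s["color"][125:305,150:350,::-1]
f=lambda a,w,h:cv2.resize(a,(w,h),interpolation=cv2.INTER_CUBIC)
cv2.imwrite("pics/c1.png",f(ta,680,600)); cv2.imwrite("pics/c2.png",f(sa,660,594))
# hood corner triangulation
def tri(a,b):
    o=lambda p:-np.array(p["extrinsics"])[:3,:3].T@np.array(p["extrinsics"])[:3,3]
    d=[world(p,u,0)-o(p) for p,u in((t,a),(s,b))]
    A=np.array([d[0],-d[1]]).T; k=np.linalg.lstsq(A,o(s)-o(t),rcond=None)[0]
    return o(t)+k[0]*d[0],o(s)+k[1]*d[1]
print("hood",tri((213,104),(157,118)))
# tray
for n,p in(("top",t),("side",s)):
    g=p["color"].min(2).astype(np.uint8); m=(g>150).astype(np.uint8)
    k,l,st,c=cv2.connectedComponentsWithStats(m)
    u=pix(p,[.57,.06,.012]); ids=[i for i in range(1,k) if np.hypot(*(c[i]-u))<25 and st[i,4]>800]; print(n,[st[i] for i in ids])
    i=ids[0]; cn=cv2.findContours((l==i).astype(np.uint8),cv2.RETR_EXTERNAL,cv2.CHAIN_APPROX_NONE)[0][0][:,0]
    w=np.array([world(p,q,.012)[:2] for q in cn.astype(float)])
    print(cv2.minAreaRect((w*1000).astype(np.float32)))
E
```

```text
hood (array([0.64223195, 0.01693197, 0.3239589 ]), array([0.64791008, 0.01773971, 0.32622627]))
top [array([ 165,  150,   91,   38, 2620], dtype=int32)]
((561.3692626953125, 66.0782470703125), (263.7645568847656, 106.14430236816406), 89.57974243164062)
side [array([ 166,  192,   76,  109, 3842], dtype=int32)]
((573.3037109375, 58.968994140625), (250.4535369873047, 85.91210174560547), 89.51051330566406)
```

View pics/c1.png

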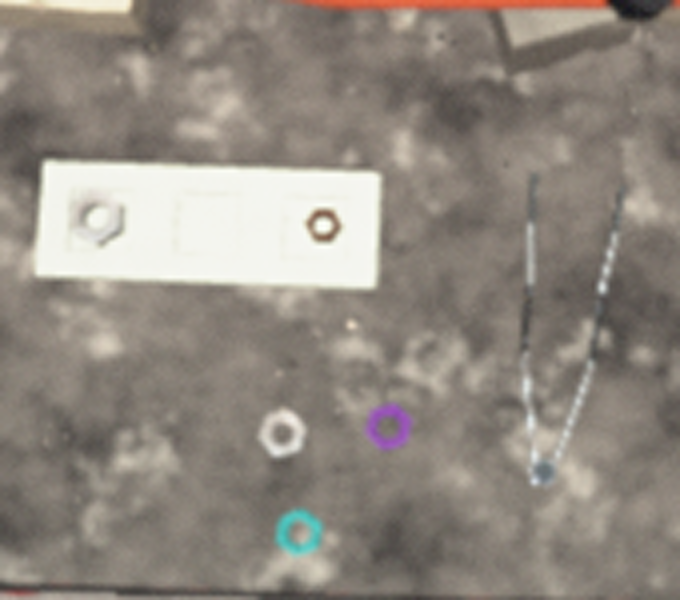

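View pics/c2.png

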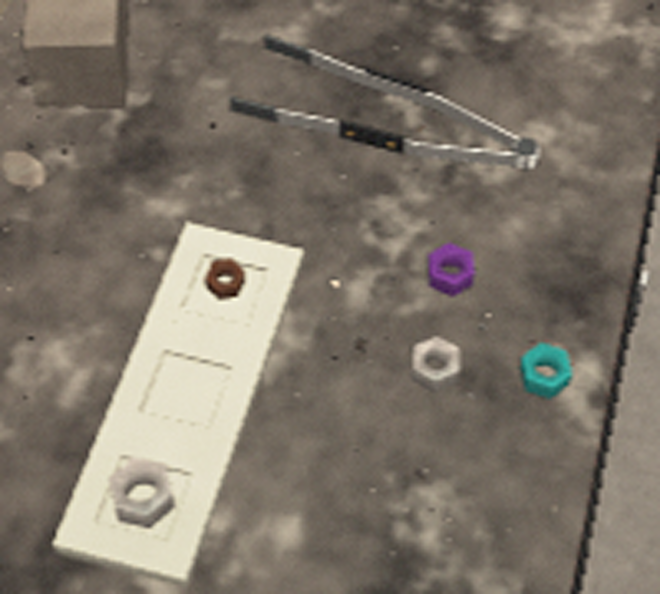

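```bash
cat > fit.py <<'E'
from h import *
from scipy.optimize import minimize
def hexpts(x,y,yaw,z0,h,af):
    r=af/np.sqrt(3); a=yaw+np.arange(6)*np.pi/3
    return np.array([[x+r*np.cos(k),y+r*np.sin(k),z] for z in(z0,z0+h) for k in a])
def proj(p,X):
    E=np.array(p["extrinsics"]); return cv2.projectPoints(np.array(X,float),cv2.Rodrigues(E[:3,:3])[0],E[:3,3],K(p),np.array(p["D"],float))[0][:,0]
def fitnut(p,x,y,z0,h,af,metric):
    u=pix(p,[x,y,z0+h/2]).astype(int); r=14; S=8
    im=p["color"][u[1]-r:u[1]+r,u[0]-r:u[0]+r].astype(float); m=metric(im)
    best=None
    def f(v):
        q=(proj(p,hexpts(v[0],v[1],v[2],z0,h,af))-u+r+.5)*S
        c=np.zeros((2*r*S,2*r*S),np.float32); cv2.fillConvexPoly(c,cv2.convexHull(q.astype(np.float32)).astype(np.int32),1)
        c=cv2.resize(c,(2*r,2*r),interpolation=cv2.INTER_AREA); return -np.corrcoef(c.ravel(),m.ravel())[0,1]
    for yaw in np.radians([-20,0,20]):
        o=minimize(f,[x,y,yaw],method="Nelder-Mead",options=dict(initial_simplex=[[x,y,yaw],[x+.006,y,yaw],[x,y+.006,yaw],[x,y,yaw+.3]]))
        if best is None or o.fun<best.fun: best=o
    return best.x[:2].round(4),round(np.degrees(best.x[2])%60,1),round(best.fun,2)
E
python3 - <<'E'
from fit import *
t=cam("top"); s=cam("side")
def filled(im):
    g=im.min(2); m=(g>np.median(g)+35).astype(np.uint8)
    k,l,st,c=cv2.connectedComponentsWithStats(m); ctr=np.array(m.shape[::-1])/2
    i=1+np.argmin([np.hypot(*(c[j]-ctr))+(50 if st[j,4]<25 else 0) for j in range(1,k)])
    o=np.zeros(m.shape,np.float32); cv2.fillConvexPoly(o,cv2.convexHull(np.argwhere(l==i)[:,::-1].astype(np.int32)),1); return o
for n,p in(("top",t),("side",s)):
    print(n,"loose",fitnut(p,.418,.001,0,.016,.030,filled))
    g=p["color"].min(2); m=((g>190)).astype(np.uint8); m=cv2.morphologyEx(m,cv2.MORPH_OPEN,np.ones((5,5)))
    k,l,st,c=cv2.connectedComponentsWithStats(m); u=pix(p,[.57,.06,.012]); i=1+np.argmin([np.hypot(*(c[j]-u)) for j in range(1,k)])
    cn=cv2.findContours((l==i).astype(np.uint8),cv2.RETR_EXTERNAL,cv2.CHAIN_APPROX_NONE)[0][0][:,0]
    w=np.array([world(p,q,.012)[:2] for q in cn.astype(float)])
    print(cv2.minAreaRect((w*1000).astype(np.float32)))
C=lambda u,v:(u/4+160-.5,v/4+110-.5); D=lambda u,v:(u/3.3+150-.5,v/3.3+125-.5)
for nm,a,b,z in(("pin",(542,472),(528,150),.016),("tipL+y",(534,175),(233,101),.014),("tipR",(622,187),(266,40),.014),("gripL",(524,325),(371,130),.018),("gripR",(596,338),(403,88),.018)):
    print(nm,world(t,C(*a),z)[:2].round(4),world(s,D(*b),z)[:2].round(4))
for nm in("tongs_grip","tongs_jaws","tray_hole1","tray_hole0"): print(nm,look(t,nm)[:1],look(s,nm)[:1])
E
```

```text
top loose (array([ 4.185e-01, -1.000e-04]), np.float64(44.3), np.float64(-0.96))
((569.755126953125, 61.532135009765625), (250.8564910888672, 86.40447235107422), 89.33385467529297)
side loose (array([ 0.4229, -0.0082]), np.float64(42.4), np.float64(-0.87))
((573.7085571289062, 58.786712646484375), (248.23696899414062, 82.62535858154297), 89.57666778564453)
pin [ 0.3956 -0.1874] [ 0.3973 -0.1897]
tipL+y [ 0.6135 -0.1776] [ 0.6167 -0.1787]
tipR [ 0.6066 -0.2428] [ 0.6106 -0.243 ]
gripL [ 0.5013 -0.1721] [ 0.5107 -0.176 ]
gripR [ 0.4933 -0.2245] [ 0.4979 -0.2209]
tongs_grip [(0.7, array([ 0.4958, -0.188 ,  0.0156]), array([296., 193.]))] [(0.87, array([ 0.4985, -0.1822,  0.0069]), array([267., 166.]))]
tongs_jaws [(0.56, array([ 0.4918, -0.1947,  0.0136]), array([298., 194.]))] [(0.95, array([ 0.5019, -0.1821,  0.0113]), array([266., 164.]))]
tray_hole1 [(0.8, array([0.5669, 0.0547, 0.0131]), array([214., 167.]))] [(0.71, array([0.5728, 0.0677, 0.0152]), array([205., 245.]))]
tray_hole0 [(0.8, array([0.5669, 0.0547, 0.0131]), array([214., 167.]))] [(0.71, array([0.5728, 0.0677, 0.0152]), array([205., 245.]))]
```

The manual's scale: shifts go in shares of 600 mm and turns go in shares of 120 degrees. Converting my numbers, -433 mm is -0.7217, -394 mm is -0.6567, -10 degrees is -0.0833.

Call:
send_rows:
  rows: "0 0 -0.0833 -0.6567 -0.7217 0.1667 0.3;0 0 -0.0833 -0.6567 -0.7217 0.1667 0.3;0 0 -0.0833 -0.6567 -0.7217 0.1667 0.3;0 0 -0.0833 -0.6567 -0.7217 0.1667 0.3;0 0 -0.0833 -0.6567 -0.7217 0.1667 0.3;0 0 -0.0833 -0.6567 -0.7217 0.1667 0.3;0 0 -0.0833 -0.6567 -0.7217 0.1667 0.3;0 0 -0.0833 -0.6567 -0.7217 0.1667 0.3"
  grip_force: 30

```text
time: 2.6
eef_pos: [0.4332, 0.1365, 0.1694]
tcp_rot: [0.134, 0.991, 0.0, 0.001]
contact_force: [0.0, -0.1, -0.1]
opening: 0.649
finger_force: 0.0
```

Call:
send_rows:
  rows: "0 0 0 0 0 0 0.3;0 0 0 0 0 0 0.3"

```text
time: 2.85
eef_pos: [0.4329, 0.1383, 0.1694]
tcp_rot: [0.134, 0.991, 0.0, 0.0]
contact_force: [-0.4, 0.0, 0.7]
opening: 0.653
finger_force: 0.0
```

```bash
cat > d.py <<'E'
import sys; from h import *
# usage: x y z(TCP) yaw_of_tool_y_deg
s=ctrl.get_state(); M=R.from_quat(s["tcp_rot"]).as_matrix()
a=list(map(float,sys.argv[1:])); cur=np.degrees(np.arctan2(M[1,1],M[0,1]))
print("shift mm",(M.T@(np.array(a[:3])-s["eef_pos"])*1000).round(1),"turn z",round(-(a[3]-cur),1),"yaw",cur.round(1),"pos",s["eef_pos"].round(4),"tilt",M[:,2].round(4),"op",s["opening"],"t",s["time"],"q",s["qpos"].round(2))
E
python3 d.py 0.419 -0.001 0.08 74
```

```text
shift mm [ -23.7 -138.    89.3] turn z 0.6 yaw 74.6 pos [0.4329 0.1383 0.1694] tilt [ 3.e-04  4.e-04 -1.e+00] op 0.6534908295699653 t 2.85 q [ 0.09 -0.12  2.18  0.    1.09 -1.22]
```

To row units: -138 mm is -0.23, 89 mm is 0.1483.

Call:
send_rows:
  rows: "0 0 0 -0.04 -0.23 0.1483 0.3;0 0 0 -0.04 -0.23 0.1483 0.3;0 0 0 -0.04 -0.23 0.1483 0.3;0 0 0 -0.04 -0.23 0.1483 0.3"

```text
time: 3.35
eef_pos: [0.4181, -0.0008, 0.0788]
tcp_rot: [0.134, 0.991, 0.0, -0.002]
contact_force: [0.0, 0.6, 0.8]
opening: 0.652
finger_force: 0.0
```

```bash
python3 - <<'E'
from h import *
p=cam("side"); save(p,"n1.png",(220,150,360,280),5)
E
python3 d.py 0.419 -0.001 0.025 74
```

```text
shift mm [-0.2 -0.8 54.9] turn z 0.6 yaw 74.6 pos [ 4.191e-01 -2.000e-04  7.990e-02] tilt [-1.e-03  7.e-04 -1.e+00] op 0.6537799680037646 t 3.4 q [-0.24 -0.06  2.31  0.    0.89 -1.55]
```

View pics/n1.png

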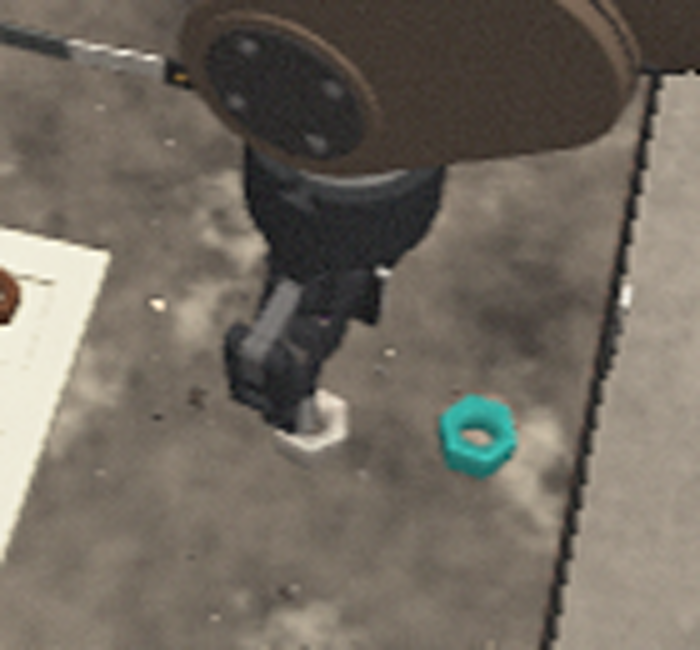

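To row units: 57 mm is 0.095, -1 mm is -0.0017.

Call:
send_rows:
  rows: "0 0 0 0 -0.0017 0.095 0.3;0 0 0 0 -0.0017 0.095 0.3;0 0 0 0 -0.0017 0.095 0.3;0 0 0 0 -0.0017 0.095 -1;0 0 0 0 -0.0017 0.095 -1;0 0 0 0 -0.0017 0.095 -1;0 0 0 0 -0.0017 0.095 -1;0 0 0 0 -0.0017 0.095 -1"
  grip_force: 35

```text
time: 4.4
eef_pos: [0.4205, -0.002, 0.0253]
tcp_rot: [0.134, 0.991, 0.0, 0.002]
contact_force: [-1.3, 2.7, 7.7]
opening: 0.343
finger_force: 34.6
```

Call:
send_rows:
  rows: "0 0 0 0 0 0 -1;0 0 0 0 0 0 -1"

```text
time: 4.65
eef_pos: [0.4205, -0.002, 0.0253]
tcp_rot: [0.134, 0.991, 0.0, 0.002]
contact_force: [-1.4, 1.7, 8.4]
opening: 0.342
finger_force: 34.6
```

Call:
send_rows:
  rows: "0 0 0 0 0 -0.1 -1;0 0 0 0 0 -0.1 -1;0 0 0 0 0 -0.1 -1"

```text
time: 5.03
eef_pos: [0.4192, -0.002, 0.0838]
tcp_rot: [0.134, 0.991, -0.0, 0.001]
contact_force: [0.8, -0.7, 0.5]
opening: 0.339
finger_force: 35.2
```

```bash
python3 d.py 0.5717 0.060 0.08 74.6
```

```text
shift mm [-130.6  100.2    4.1] turn z 0.0 yaw 74.6 pos [ 0.4192 -0.002   0.0838] tilt [ 1.8e-03 -5.0e-04 -1.0e+00] op 0.33857883025470153 t 5.025 q [-0.25 -0.07  2.31 -0.    0.9  -1.55]
```

To row units: -131 mm is -0.2183, 100 mm is 0.1667.

Call:
send_rows:
  rows: "0 0 0 -0.2183 0.1667 0 -1;0 0 0 -0.2183 0.1667 0 -1;0 0 0 -0.2183 0.1667 0 -1;0 0 0 -0.2183 0.1667 0 -1;0 0 0 -0.2183 0.1667 0 -1"

```text
time: 5.65
eef_pos: [0.5699, 0.0597, 0.0813]
tcp_rot: [0.134, 0.991, -0.0, -0.002]
contact_force: [-0.5, -0.1, 0.4]
opening: 0.341
finger_force: 35.1
```

```bash
python3 - <<'E'
from h import *
p=cam("side"); save(p,"n2.png",(130,150,270,290),4.2)
E
python3 d.py 0.5717 0.060 0.036 74.6
```

```text
shift mm [-1.9  1.  45.6] turn z 0.0 yaw 74.6 pos [0.5698 0.0595 0.0816] tilt [-3.7e-03  1.0e-04 -1.0e+00] op 0.3424777471034905 t 5.7 q [-0.07  0.27  1.94 -0.    0.93 -1.38]
```

View pics/n2.png

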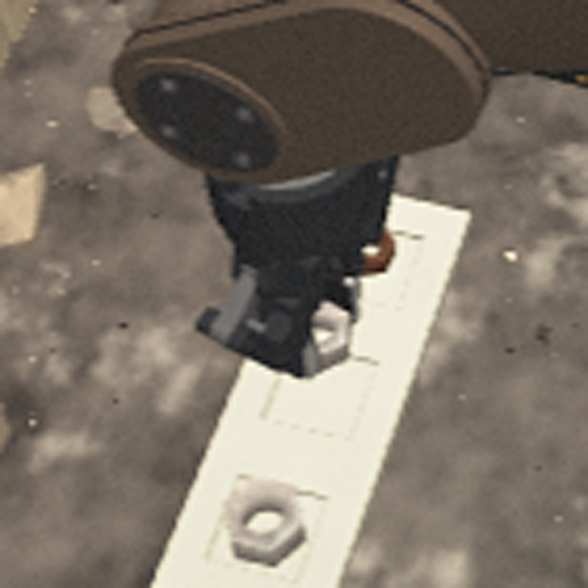

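```bash
python3 - <<'E'
from h import *
p=cam("side"); 
for X in([.5698,.0595,.064],[.56,.0595,.064],[.55,.0595,.064],[.5717,.06,.012]): print(X,(pix(p,X)-[130,150])*4.2)
b=p["color"].min(2)
print(look(p,"nut_loose")[:4])
E
```

```text
[0.5698, 0.0595, 0.064] [317.95094706 336.46741761]
[0.56, 0.0595, 0.064] [337.04222191 341.03697778]
[0.55, 0.0595, 0.064] [356.5801297  345.71449457]
[0.5717, 0.06, 0.012] [321.96189302 388.84921795]
[(0.59, array([ 0.3463, -0.0149,  0.0175]), array([317., 236.])), (0.44, array([0.5657, 0.0576, 0.0725]), array([208., 228.])), (0.43, array([ 0.4267, -0.0706,  0.0166]), array([286., 207.]))]
```

To row units: 47 mm is 0.0783, 46 mm is 0.0767.

Call:
send_rows:
  rows: "0 0 0 -0.0067 0.0033 0.0767 -1;0 0 0 -0.0067 0.0033 0.0767 -1;0 0 0 -0.0067 0.0033 0.0767 -1;0 0 0 -0.0067 0.0033 0.0783 -1"

```text
time: 6.3
eef_pos: [0.5768, 0.0604, 0.0377]
tcp_rot: [0.134, 0.991, 0.0, 0.001]
contact_force: [-0.9, 0.1, -0.1]
opening: 0.338
finger_force: 34.5
```

To row units: 2 mm is 0.0033.

Call:
send_rows:
  rows: "0 0 0 0.0033 0 0.0033 -1;0 0 0 0.0033 0 0.0033 -1;0 0 0 0.0033 0 0.0033 -1"

```text
time: 6.68
eef_pos: [0.5743, 0.0612, 0.0343]
tcp_rot: [0.134, 0.991, -0.0, 0.0]
contact_force: [0.0, 0.2, -0.3]
opening: 0.342
finger_force: 34.5
```

To row units: -100 mm is -0.1667, -70 mm is -0.1167.

Call:
send_rows:
  rows: "0 0 0 0 0 0.0017 -1;0 0 0 0 0 0.0017 -1;0 0 0 0 0 0.0017 0.2;0 0 0 0 0 0.0017 0.2;0 0 0 0 0 0.0017 0.2;0 0 0 0 0 -0.1167 0.2;0 0 0 0 0 -0.1667 0.2;0 0 0 0 0 -0.1667 0.2"

```text
time: 7.68
eef_pos: [0.5771, 0.061, 0.1387]
tcp_rot: [0.134, 0.991, 0.0, 0.004]
contact_force: [-0.0, -0.1, 0.1]
opening: 0.601
finger_force: 0.0
```

```bash
python3 d.py 0.504 -0.199 0.12 84.2
```

```text
shift mm [   1.7 -270.1   18.2] turn z -9.6 yaw 74.6 pos [0.5771 0.061  0.1387] tilt [ 8.8e-03 -6.0e-04 -1.0e+00] op 0.6007302332105814 t 7.675 q [-0.07  0.2   1.91  0.    1.03 -1.37]
```

To row units: -270 mm is -0.45, 18 mm is 0.03, -10 degrees is -0.0833.

Call:
send_rows:
  rows: "0 0 -0.0833 0.0033 -0.45 0.03 1;0 0 -0.0833 0.0033 -0.45 0.03 1;0 0 -0.0833 0.0033 -0.45 0.03 1;0 0 -0.0833 0.0033 -0.45 0.03 1;0 0 -0.0833 0.0033 -0.45 0.03 1;0 0 -0.0833 0.0033 -0.45 0.03 1;0 0 -0.0833 0.0033 -0.45 0.03 1"

```text
time: 8.55
eef_pos: [0.5004, -0.1978, 0.1152]
tcp_rot: [0.047, 0.999, 0.001, -0.001]
contact_force: [-0.1, -0.3, -0.4]
opening: 1.004
finger_force: 0.0
```

```bash
python3 - <<'E'
from h import *
p=cam("side"); save(p,"n3.png",(130,115,330,300),3.2)
for X in([.504,-.199,.018],[.613,-.210,.014],[.397,-.189,.016]): print((pix(p,X)-[130,115])*3.2)
E
python3 d.py 0.504 -0.199 0.026 84.2
```

```text
[438.38477279 135.44784603]
[305.04689829  99.26579116]
[574.64900597 176.66980358]
shift mm [-3.6 -1.2 89.4] turn z 0.5 yaw 84.7 pos [ 0.5006 -0.1975  0.1154] tilt [-0.0011  0.001  -1.    ] op 0.9967634274753019 t 8.6 q [-0.56  0.15  2.01  0.    0.98 -2.04]
```

View pics/n3.png

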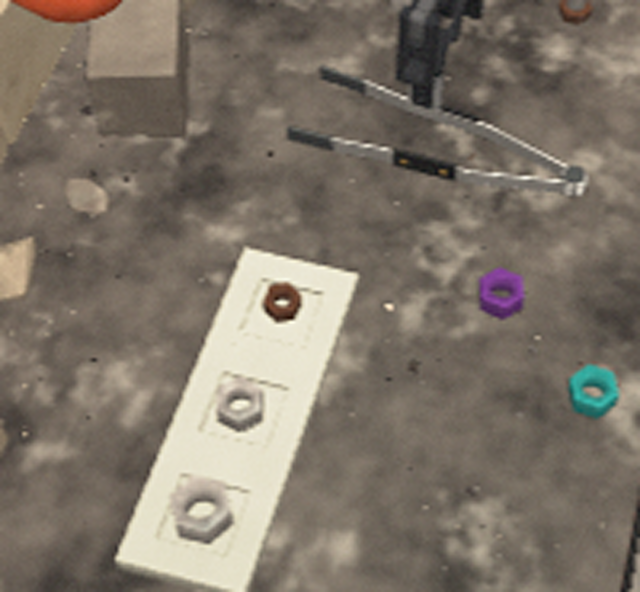

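To row units: 91 mm is 0.1517, 60 mm is 0.1.

Call:
send_rows:
  rows: "0 0 0 -0.0067 -0.0017 0.1 1;0 0 0 -0.0067 -0.0017 0.1517 1;0 0 0 -0.0067 -0.0017 0.1517 1;0 0 0 -0.0067 -0.0017 0.1517 1;0 0 0 -0.0067 -0.0017 0.1517 0.21;0 0 0 -0.0067 -0.0017 0.1517 0.21;0 0 0 -0.0067 -0.0017 0.1517 0.21;0 0 0 -0.0067 -0.0017 0.1517 0.21"
  grip_force: 28

```text
time: 9.6
eef_pos: [0.5061, -0.201, 0.0274]
tcp_rot: [0.047, 0.999, -0.001, 0.002]
contact_force: [-1.8, -0.0, 6.1]
opening: 0.609
finger_force: 8.2
```

Call:
send_rows:
  rows: "0 0 0 0 0 0 0.21;0 0 0 0 0 0 0.21"

```text
time: 9.85
eef_pos: [0.5062, -0.201, 0.0274]
tcp_rot: [0.047, 0.999, -0.001, 0.002]
contact_force: [-1.0, -0.2, 4.8]
opening: 0.613
finger_force: 8.2
```

To row units: -100 mm is -0.1667, -50 mm is -0.0833.

Call:
send_rows:
  rows: "0 0 0 0 0 -0.0833 0.21;0 0 0 0 0 -0.1667 0.21;0 0 0 0 0 -0.1667 0.21;0 0 0 0 0 -0.1667 0.21"

```text
time: 10.35
eef_pos: [0.504, -0.1997, 0.1245]
tcp_rot: [0.047, 0.999, 0.0, -0.0]
contact_force: [0.1, -0.1, -2.9]
opening: 0.609
finger_force: 6.7
```

```bash
python3 - <<'E'
from fit import *
t=cam("top"); s=cam("side"); out=[]
np.save("t.npy",t["color"]);np.save("s.npy",s["color"])
for p in(t,s):
    u=pix(p,[.5725,.14,.02]).astype(int)-12
    def g(im):
        return cv2.resize(im[u[1]:u[1]+24,u[0]:u[0]+24,::-1],(384,384),interpolation=cv2.INTER_CUBIC)
    a=g(p["color"]); out.append(a)
    # ring model fit: nut top hexagon edge darker than the surroundings
    G=cv2.GaussianBlur(p["color"].min(2).astype(np.float32),(0,0),.6)
    from scipy.ndimage import map_coordinates,sobel
    M=np.hypot(sobel(G,0),sobel(G,1)); res=[]
    for x in np.arange(.562,.584,.001):
     for y in np.arange(.130,.150,.001):
      for yaw in np.radians(np.arange(0,60,5)):
        q=proj(p,hexpts(x,y,yaw,.008,.020,.036)); h=cv2.convexHull(q.astype(np.float32))[:,0]
        h2=np.roll(h,-1,0); L=np.concatenate([h+(h2-h)*k for k in np.linspace(0,.9,8)])
        res.append((map_coordinates(M,[L[:,1],L[:,0]],order=1).mean(),x,y,np.degrees(yaw)))
    res.sort(reverse=True); print(np.round(res[:6],3).tolist())
    _,x,y,w=res[0]; b=a.copy(); q=(proj(p,hexpts(x,y,np.radians(w),.008,.020,.036))-u+.5)*16
    cv2.polylines(b,[cv2.convexHull(q.astype(np.int32))],True,(0,0,255),1); out.append(b)
    print("tongs",look(p,"tongs")[:2])
o=np.vstack([np.hstack(out[:2]),np.hstack(out[2:])]); cv2.imwrite("pics/big.png",cv2.resize(o,(590,590)))
E
python3 d.py 0.482 0.140 0.13 90
```

```text
[[89.294, 0.571, 0.141, 55.0], [88.504, 0.571, 0.141, 0.0], [88.438, 0.571, 0.142, 55.0], [88.146, 0.572, 0.141, 55.0], [88.004, 0.57, 0.141, 55.0], [87.793, 0.57, 0.141, 0.0]]
tongs []
[[182.678, 0.575, 0.139, 0.0], [180.756, 0.575, 0.14, 0.0], [176.271, 0.574, 0.14, 0.0], [175.86, 0.574, 0.139, 0.0], [174.943, 0.576, 0.139, 0.0], [172.406, 0.576, 0.14, 0.0]]
tongs [(0.61, array([ 0.491 , -0.1825,  0.096 ]), array([272., 142.])), (0.53, array([0.5709, 0.0701, 0.0165]), array([205., 246.]))]
shift mm [ 53.2 335.9  -6.1] turn z -5.4 yaw 84.6 pos [ 0.5035 -0.1994  0.1231] tilt [-0.0033  0.0021 -1.    ] op 0.6013990964235798 t 10.55 q [-0.56  0.14  2.   -0.    1.   -2.04]
```

View pics/big.png

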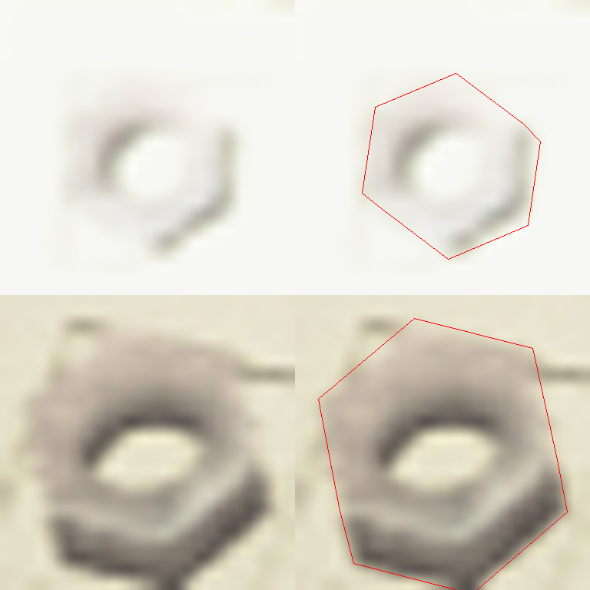

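To row units: 336 mm is 0.56, 320 mm is 0.5333, -4 degrees is -0.0333.

Call:
send_rows:
  rows: "0 0 -0.0083 0.0083 0.0583 -0.0067 0.21;0 0 -0.0167 0.0217 0.1333 -0.0067 0.21;0 0 -0.025 0.035 0.2167 -0.0067 0.21;0 0 -0.0333 0.0467 0.3 -0.0067 0.21;0 0 -0.0333 0.06 0.3833 -0.0067 0.21;0 0 -0.0333 0.0733 0.4667 -0.0067 0.21;0 0 -0.0333 0.0833 0.5333 -0.0067 0.21;0 0 -0.0333 0.0867 0.56 -0.0067 0.21"

```text
time: 11.55
eef_pos: [0.4833, 0.141, 0.128]
tcp_rot: [0.011, 1.0, -0.0, -0.001]
contact_force: [-1.2, 0.1, -1.8]
opening: 0.609
finger_force: 6.7
```

Call:
send_rows:
  rows: "0 0 0 0 0 0 0.21;0 0 0 0 0 0 0.21"

```text
time: 11.8
eef_pos: [0.4844, 0.1383, 0.1288]
tcp_rot: [0.012, 1.0, -0.0, -0.0]
contact_force: [-1.0, -0.0, -2.2]
opening: 0.606
finger_force: 6.7
```

```bash
python3 - <<'E'
from h import *
t=cam("top"); s=cam("side")
f=lambda p,c:cv2.resize(p["color"][c[1]:c[3],c[0]:c[2],::-1],None,fx=4,fy=4,interpolation=cv2.INTER_CUBIC)
a=f(t,(150,125,245,240)); b=f(s,(150,190,250,305))
st=ctrl.get_state(); P=st["eef_pos"]; M=R.from_quat(st["tcp_rot"]).as_matrix(); ty=M[:,1]; tx=np.array([ty[1],-ty[0],0])
for im,p,c in((a,t,(150,125)),(b,s,(150,190))):
    for k in(.07,.11):
      for w in(-.028,.028):
        X=P+tx*k+ty*w; X[2]=P[2]-.027+.014; q=((pix(p,X)-c+.5)*4).astype(int); cv2.circle(im,tuple(int(v) for v in q),3,(0,0,255),1); print(q)
h=min(a.shape[0],b.shape[0]); cv2.imwrite("pics/hov.png",np.hstack([a[:h],b[:h]]))
E
python3 d.py 0.483 0.140 0.042 88.5
```

```text
[153 155]
[ 71 151]
[159  97]
[76 93]
[215 199]
[173 301]
[136 178]
[ 91 279]
shift mm [ 1.6  1.9 87. ] turn z 0.0 yaw 88.5 pos [0.4845 0.1381 0.129 ] tilt [-2.e-04 -3.e-04 -1.e+00] op 0.6065254752196184 t 11.9 q [ 0.08  0.05  2.09 -0.    1.   -1.47]
```

View pics/hov.png

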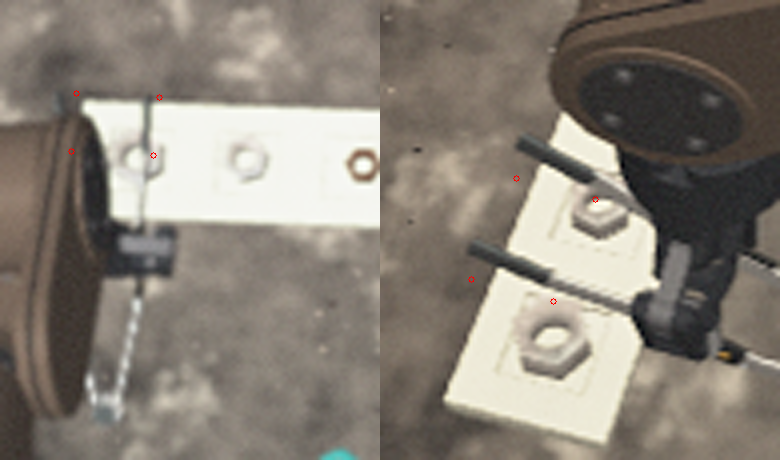

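```bash
cat > tri.py <<'E'
from h import *
from scipy.optimize import least_squares
def tri(pairs,x0):
    f=lambda X:np.concatenate([pix(p,X)-u for p,u in pairs]); r=least_squares(f,x0); return r.x.round(4),r.fun.round(1)
E
python3 - <<'E'
from tri import *
t=cam("top"); s=cam("side")
T=lambda u,v:(t,np.array([150+u/4-.5,125+v/4-.5])); S=lambda u,v:(s,np.array([150+(u-380)/4-.5,190+v/4-.5]))
print("tipR",tri([T(149,97),S(519,140)],[.59,.11,.11]))
print("tipL",tri([T(64,101),S(472,245)],[.59,.16,.11]))
print("pin",tri([T(105,410),S(795,372)],[.37,.14,.11]))
# back end of right jaw
for k in(.07,.11):
  for z in(.115,.125,.135,.145,.155): 
    print(k,z,(pix(s,[.4845+k,.1381-.028,z])-[150,190]+.5)*4+[380,0],(pix(t,[.4845+k,.1381-.028,z])-[150,125]+.5)*4)
E
```

```text
tipR (array([0.5875, 0.1063, 0.1514]), array([-0.1, -0.9,  0.6,  0.2]))
tipL (array([0.5878, 0.1627, 0.1496]), array([-0.2, -2.3,  1.5,  0.5]))
pin (array([0.4258, 0.1463, 0.0667]), array([ -0.2, -14.7,   9.9,   2.2]))
0.07 0.115 [593.1947079  203.14650056] [151.74259328 154.95217074]
0.07 0.125 [591.44789426 192.58859325] [148.55550965 151.90568749]
0.07 0.135 [589.66830716 181.83494596] [145.30200956 148.79532425]
0.07 0.145 [587.85500629 170.8800085 ] [141.98001762 145.61907143]
0.07 0.155 [586.0070147  159.71801665] [138.58737214 142.37483523]
0.11 0.115 [513.65853777 183.84434271] [155.31865637  96.31368227]
0.11 0.125 [511.19457009 173.1786902 ] [152.19362735  92.68161423]
0.11 0.135 [508.68462615 162.31644269] [149.00412891  88.97414275]
0.11 0.145 [506.12739344 151.25205497] [145.74817191  85.18892505]
0.11 0.155 [503.52150848 139.97976905] [142.42368578  81.32352166]
```

To row units: -336 mm is -0.56, -325 mm is -0.5417, 4 degrees is 0.0333.

Call:
send_rows:
  rows: "0 0 0.0083 -0.0083 -0.0667 0 0.21;0 0 0.0167 -0.0167 -0.15 0 0.21;0 0 0.025 -0.0233 -0.2333 0 0.21;0 0 0.0333 -0.03 -0.3167 0 0.21;0 0 0.0333 -0.0367 -0.4 0 0.21;0 0 0.0333 -0.0433 -0.4833 0 0.21;0 0 0.0333 -0.0467 -0.5417 0 0.21;0 0 0.0333 -0.0467 -0.56 0 0.21"

```text
time: 13.0
eef_pos: [0.5041, -0.1998, 0.1294]
tcp_rot: [0.049, 0.999, -0.0, 0.0]
contact_force: [0.5, 0.7, -1.7]
opening: 0.607
finger_force: 6.7
```

To row units: 98 mm is 0.1633, 92 mm is 0.1533.

Call:
send_rows:
  rows: "0 0 0 0 0 0.0333 0.21;0 0 0 0 0 0.0667 0.21;0 0 0 0 0 0.0917 0.21;0 0 0 0 0 0.1083 0.21;0 0 0 0 0 0.125 0.21;0 0 0 0 0 0.1417 0.21;0 0 0 0 0 0.1533 0.21;0 0 0 0 0 0.1633 0.21"

```text
time: 14.0
eef_pos: [0.5044, -0.1973, 0.0308]
tcp_rot: [0.047, 0.999, -0.0, 0.0]
contact_force: [0.6, -0.1, -1.2]
opening: 0.605
finger_force: 6.8
```

Call:
send_rows:
  rows: "0 0 0 0 0 0.005 0.21;0 0 0 0 0 0.005 0.21"

```text
time: 14.25
eef_pos: [0.5044, -0.1973, 0.0282]
tcp_rot: [0.047, 0.999, -0.0, 0.0]
contact_force: [-0.3, -0.3, -1.1]
opening: 0.599
finger_force: 6.8
```

```bash
python3 - <<'E'
from tri import *
t=cam("top"); s=cam("side")
for x in(.374,.38):
  for z in(.08,.1,.12,.14,.15): print(x,z,((pix(t,[x,.1395,z])-[150,125]+.5)*4).round(),((pix(s,[x,.1395,z])-[150,190]+.5)*4+[380,0]).round())
# now: expected lines of tongs at lifted 0 / pitched; darkness profile across jaws
np.save("t1.npy",t["color"]);np.save("s1.npy",s["color"])
for n in("tongs","tongs_jaws","tongs_grip"): print(n,look(t,n)[:2],look(s,n)[:2])
E
```

```text
0.374 0.08 [105. 427.] [946. 383.]
0.374 0.1 [ 98. 426.] [949. 365.]
0.374 0.12 [ 90. 426.] [952. 346.]
0.374 0.14 [ 82. 426.] [956. 326.]
0.374 0.15 [ 78. 425.] [958. 316.]
0.38 0.08 [105. 418.] [934. 380.]
0.38 0.1 [ 98. 417.] [937. 361.]
0.38 0.12 [ 91. 417.] [939. 342.]
0.38 0.14 [ 83. 416.] [943. 323.]
0.38 0.15 [ 78. 416.] [944. 312.]
tongs [(0.68, array([ 0.5707, -0.0211,  0.024 ]), array([239., 165.]))] [(0.66, array([ 0.4788, -0.1825,  0.0113]), array([275., 166.]))]
tongs_jaws [] [(0.76, array([ 0.4844, -0.181 ,  0.01  ]), array([273., 167.])), (0.45, array([0.5714, 0.0703, 0.0114]), array([205., 247.]))]
tongs_grip [] [(0.89, array([ 0.48  , -0.1777,  0.0098]), array([274., 168.]))]
```

To row units: 10 mm is 0.0167, 4 mm is 0.0067.

Call:
send_rows:
  rows: "0 0 0 0 0 0 0.5;0 0 0 0 0 0 0.9;0 0 0 0 0 0 0.9;0 0 0 0.0167 0 0 0.9;0 0 0 0.0167 0 0.0067 0.9;0 0 0 0.0167 0 0.0067 0.9;0 0 0 0.0167 0 0.0067 0.21;0 0 0 0.0167 0 0.0067 0.21"

```text
time: 15.65
eef_pos: [0.495, -0.1968, 0.0248]
tcp_rot: [0.047, 0.999, -0.0, 0.001]
contact_force: [0.1, -1.2, 0.0]
opening: 0.604
finger_force: 7.2
```

Call:
send_rows:
  rows: "0 0 0 0 0 0 0.2;0 0 0 0 0 0 0.2;0 0 0 0 0 0 0.2"

```text
time: 16.02
eef_pos: [0.495, -0.1968, 0.0248]
tcp_rot: [0.047, 0.999, -0.0, 0.001]
contact_force: [-0.0, -0.7, 4.7]
opening: 0.6
finger_force: 8.7
```

To row units: -100 mm is -0.1667, -95 mm is -0.1583.

Call:
send_rows:
  rows: "0 0 0 0 0 -0.0083 0.2;0 0 0 0 0 -0.025 0.2;0 0 0 0 0 -0.05 0.2;0 0 0 0 0 -0.0833 0.2;0 0 0 0 0 -0.125 0.2;0 0 0 0 0 -0.1583 0.2;0 0 0 0 0 -0.1667 0.2;0 0 0 0 0 -0.1667 0.2"

```text
time: 17.02
eef_pos: [0.4943, -0.1963, 0.1244]
tcp_rot: [0.047, 0.999, -0.0, 0.0]
contact_force: [-0.8, -0.2, -1.2]
opening: 0.602
finger_force: 7.4
```

```bash
python3 d.py 0.473 0.1426 0.125 88.5
```

```text
shift mm [ 52.9 335.4  -0.7] turn z -3.9 yaw 84.6 pos [ 0.4943 -0.1963  0.1244] tilt [ 4.e-04 -3.e-04 -1.e+00] op 0.6016588365873246 t 17.025 q [-0.57  0.12  2.03 -0.    1.   -2.05]
```

To row units: 320 mm is 0.5333, 100 mm is 0.1667, -4 degrees is -0.0333.

Call:
send_rows:
  rows: "0 0 -0.0083 0.005 0.0333 0 0.2;0 0 -0.0167 0.015 0.0917 0 0.2;0 0 -0.025 0.0267 0.1667 0 0.2;0 0 -0.0333 0.04 0.25 0 0.2;0 0 -0.0333 0.0533 0.3333 0 0.2;0 0 -0.0333 0.065 0.4083 0 0.2;0 0 -0.0333 0.0767 0.4833 0 0.2;0 0 -0.0333 0.0833 0.5333 0 0.2"

```text
time: 18.02
eef_pos: [0.4724, 0.1297, 0.1229]
tcp_rot: [0.011, 1.0, 0.0, -0.001]
contact_force: [-0.2, 0.5, -1.9]
opening: 0.604
finger_force: 7.4
```

To row units: 15 mm is 0.025, 10 mm is 0.0167.

Call:
send_rows:
  rows: "0 0 0 0.0033 0.0167 0 0.2;0 0 0 0.005 0.025 0 0.2;0 0 0 0.005 0.025 0 0.2"

```text
time: 18.4
eef_pos: [0.4716, 0.1417, 0.1238]
tcp_rot: [0.012, 1.0, -0.0, -0.0]
contact_force: [0.5, 0.1, -0.2]
opening: 0.601
finger_force: 7.4
```

```bash
python3 - <<'E'
from tri import *
t=cam("top"); s=cam("side")
np.save("t2.npy",t["color"]);np.save("s2.npy",s["color"])
for n,p in(("top",t),("side",s)):
    ref=np.load(n[0]+".npy")  # arm far away at -y
    d=np.abs(p["color"].astype(int)-ref).max(2); d=cv2.medianBlur(d.astype(np.uint8),3)
    c=(150,125,245,240) if n=="top" else(150,190,250,305)
    x0,y0,x1,y1=c; m=d[y0:y1,x0:x1]>35
    print(n)
    if n=="top":
        for r in range(18,52,2): print(y0+r,"".join("#" if v else "." for v in m[r,:60]))
    else:
        for r in range(20,100,2): print(y0+r,"".join("#" if v else "." for v in m[r,:90]))
    st=ctrl.get_state(); P=st["eef_pos"]
    for k in(.08,.12):
      for w in(-.028,.028): print(k,w,pix(p,[P[0]+k,P[1]-k*.026+w,P[2]-.025+.007]).round(1)-[x0,0])
E
python3 d.py 0.473 0.1426 0.040 88.5
```

```text
top
143 ............................................................
145 ............................................................
147 ............................................................
149 ............................................................
151 ......................................##....................
153 ......................................##....................
155 .....................................###....................
157 ................###..................###....................
159 ................#####...............####....................
161 .........#############..............####....................
163 ########################............####....................
165 ########################.............###....................
167 .########################............##.....................
169 .########################...................................
171 .#########################..........##......................
173 ##########################.........##.......................
175 .##########################.........................
[... 3490 characters left out ...]
............................################.
282 .............................................................................#############
284 ...................................................................................#####..
286 ..........................................................................................
288 ..........................................................................................
0.08 -0.028 [ 54.3 243.4]
0.08 0.028 [ 44.5 269.1]
0.12 -0.028 [ 34.7 238.1]
0.12 0.028 [ 24.3 263.5]
shift mm [-1.   1.4 84. ] turn z 0.1 yaw 88.6 pos [0.472  0.1413 0.124 ] tilt [-2.e-04 -2.e-04 -1.e+00] op 0.6021418614537648 t 18.5 q [ 0.08  0.03  2.12 -0.    0.99 -1.46]
```

To row units: 83 mm is 0.1383, 79 mm is 0.1317.

Call:
send_rows:
  rows: "0 0 0 0 0.0017 0.0333 0.2;0 0 0 -0.0017 0.0017 0.0667 0.2;0 0 0 -0.0017 0.0017 0.0917 0.2;0 0 0 -0.0017 0.0017 0.1083 0.2;0 0 0 -0.0017 0.0017 0.1217 0.2;0 0 0 -0.0017 0.0017 0.1317 0.2;0 0 0 -0.0017 0.0017 0.1383 0.2;0 0 0 -0.0017 0.0017 0.1383 0.2"

```text
time: 19.5
eef_pos: [0.4729, 0.143, 0.041]
tcp_rot: [0.012, 1.0, -0.0, -0.0]
contact_force: [-0.3, -0.2, -1.5]
opening: 0.602
finger_force: 7.4
```

Call:
send_rows:
  rows: "0 0 0 0 0 0 0.2"

```text
time: 19.62
eef_pos: [0.4732, 0.1431, 0.0415]
tcp_rot: [0.012, 1.0, 0.0, 0.0]
contact_force: [0.0, -1.0, -1.4]
opening: 0.599
finger_force: 7.4
```

```bash
python3 - <<'E'
from h import *
t=cam("top"); s=cam("side")
f=lambda p,c:cv2.resize(p["color"][c[1]:c[3],c[0]:c[2],::-1],None,fx=5,fy=5,interpolation=cv2.INTER_CUBIC)
cv2.imwrite("pics/fin.png",np.hstack([f(t,(160,135,220,225)),f(s,(155,220,250,310))]))
E
python3 d.py 0.473 0.1426 0.041 88.5
```

```text
shift mm [ 0.2 -0.5  0.5] turn z 0.1 yaw 88.6 pos [0.4732 0.1431 0.0415] tilt [ 7.e-04  1.e-04 -1.e+00] op 0.6011673739667123 t 19.725 q [ 0.09  0.18  2.14 -0.    0.82 -1.46]
```

View pics/fin.png

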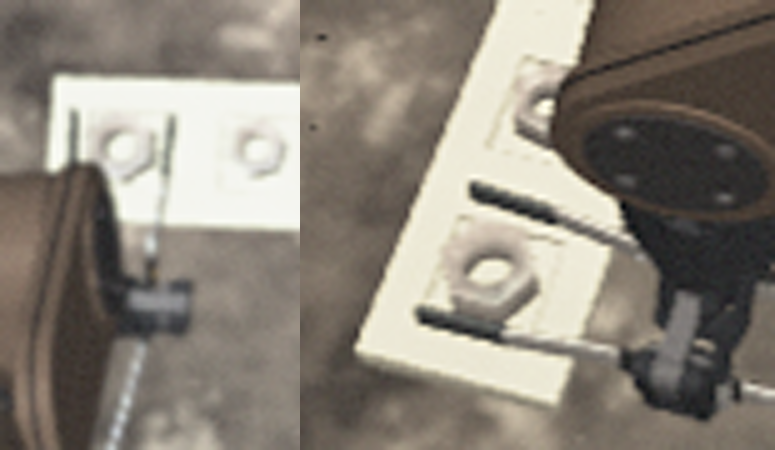

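To row units: 3 mm is 0.005.

Call:
send_rows:
  rows: "0 0 0 0.005 0 0 0.2;0 0 0 0.005 0 0 0.1;0 0 0 0.005 0 0 0.05;0 0 0 0.005 0 0 0;0 0 0 0.005 0 0 -0.1;0 0 0 0.005 0 0 -1;0 0 0 0.005 0 0 -1;0 0 0 0.005 0 0 -1"
  grip_force: 45

```text
time: 20.72
eef_pos: [0.47, 0.1431, 0.0412]
tcp_rot: [0.012, 1.0, -0.0, 0.0]
contact_force: [0.0, -0.7, -1.0]
opening: 0.49
finger_force: 46.3
```

Call:
send_rows:
  rows: "0 0 0 0 0 0 -1;0 0 0 0 0 0 -1;0 0 0 0 0 0 -1"

```text
time: 21.1
eef_pos: [0.4699, 0.1431, 0.0412]
tcp_rot: [0.012, 1.0, -0.0, 0.0]
contact_force: [-0.4, -1.1, -1.0]
opening: 0.49
finger_force: 46.3
```

Call:
send_rows:
  rows: "0 0 0 0 0 -0.005 -1;0 0 0 0 0 -0.0133 -1;0 0 0 0 0 -0.025 -1;0 0 0 0 0 -0.0417 -1;0 0 0 0 0 -0.06 -1;0 0 0 0 0 -0.08 -1;0 0 0 0 0 -0.1 -1;0 0 0 0 0 -0.12 -1"

```text
time: 22.1
eef_pos: [0.47, 0.1431, 0.1141]
tcp_rot: [0.012, 1.0, 0.0, 0.0]
contact_force: [0.3, 0.4, -1.7]
opening: 0.494
finger_force: 46.2
```

Call:
send_rows:
  rows: "0 0 0 0 0 -0.02 -1;0 0 0 0 0 -0.0367 -1;0 0 0 0 0 -0.0483 -1;0 0 0 0 0 -0.055 -1;0 0 0 0 0 -0.0567 -1;0 0 0 0 0 -0.0567 -1;0 0 0 0 0 -0.0567 -1;0 0 0 0 0 -0.0567 -1"

```text
time: 23.1
eef_pos: [0.4698, 0.143, 0.1469]
tcp_rot: [0.012, 1.0, -0.0, -0.0]
contact_force: [0.1, -0.8, -2.2]
opening: 0.491
finger_force: 46.2
```

```bash
cat > chk.py <<'E'
from tri import *
t=cam("top"); s=cam("side"); st=ctrl.get_state(); P=st["eef_pos"]; print(P.round(4),st["opening"],st["finger_force"],st["contact_force"].round(1),st["time"])
for n,p in(("top",t),("side",s)):
    for q in("nut_large","nut_loose","nut_small"): print(n,q,look(p,q)[:3])
ref=np.load("s.npy"); p=s
d=cv2.medianBlur(np.abs(p["color"].astype(int)-ref).max(2).astype(np.uint8),3)
for r in range(215,300,3): print(r,"".join("#" if v>35 else "." for v in d[r,150:235]))
for k in(.08,.123):
  for w in(-.019,.019): print(k,w,pix(p,[P[0]+k,P[1]-k*.026+w,P[2]-.018]).round(1)-[150,0])
print("nut",pix(p,[P[0]+.103,P[1]-.0027,P[2]-.022])-[150,0])
E
python3 chk.py
```

```text
[0.4698 0.1431 0.147 ] 0.4891618893742577 46.20164752006531 [ 0.6 -0.1 -2.7] 23.2
top nut_large [(0.51, array([0.5681, 0.1418, 0.1272]), array([175., 157.])), (0.25, array([ 0.5607, -0.3532,  0.0252]), array([353., 172.]))]
top nut_loose [(0.62, array([0.5698, 0.065 , 0.0258]), array([210., 165.])), (0.46, array([ 0.4248, -0.0766,  0.0148]), array([257., 216.]))]
top nut_small [(0.51, array([ 0.5732, -0.0222,  0.024 ]), array([240., 164.]))]
side nut_large [(0.54, array([0.5795, 0.1389, 0.1291]), array([184., 247.]))]
side nut_loose [(0.63, array([ 0.3521, -0.0128,  0.0173]), array([314., 236.])), (0.63, array([0.576 , 0.1319, 0.0119]), array([194., 272.])), (0.57, array([0.5794, 0.0565, 0.0211]), array([203., 238.]))]
side nut_small [(0.65, array([0.571 , 0.1269, 0.0136]), array([197., 270.]))]
215 .....................................................################################
218 ........................................................#############################
221 ............................................................#########################
224 ...................
[... 1752 characters left out ...]
........................
284 .........................................######......................................
287 .....................................................................................
290 .....................................................................................
293 .....................................................................................
296 .....................................................................................
299 .....................................................................................
0.08 -0.019 [ 52.5 242.5]
0.08 0.019 [ 45.8 260.3]
0.123 -0.019 [ 30.9 236.7]
0.123 0.019 [ 23.7 254.2]
nut [ 37.68548969 249.12949867]
```

To row units: -4 mm is -0.0067, -2 mm is -0.0033.

Call:
send_rows:
  rows: "0 0 0 0 0 -0.0033 -1;0 0 0 0 0 -0.0067 -1;0 0 0 0 0 -0.0067 -1;0 0 0 0 0 -0.0067 -1;0 0 0 0 0 -0.0067 -1;0 0 0 0 0 -0.0067 -1;0 0 0 0 0 -0.0067 -1;0 0 0 0 0 -0.0067 -1"

```text
time: 24.5
eef_pos: [0.4699, 0.1431, 0.1511]
tcp_rot: [0.012, 1.0, -0.0, -0.0]
contact_force: [0.3, 0.4, -1.8]
opening: 0.491
finger_force: 46.2
```

Call:
send_rows:
  rows: "0 0 0 0 0 0 -1;0 0 0 0 0 0 -1;0 0 0 0 0 0 -1;0 0 0 0 0 0 -1;0 0 0 0 0 0 -1;0 0 0 0 0 0 -1;0 0 0 0 0 0 -1;0 0 0 0 0 0 -1"

```text
time: 25.5
eef_pos: [0.4699, 0.1431, 0.1512]
tcp_rot: [0.012, 1.0, -0.0, 0.0]
contact_force: [-1.6, -0.1, -2.5]
opening: 0.492
finger_force: 46.2
```

```bash
python3 chk.py
```

```text
[0.4699 0.1431 0.1512] 0.49266128197235626 46.2018620967865 [-0.1 -0.1 -1.7] 25.6
top nut_large [(0.53, array([0.5667, 0.1407, 0.1312]), array([175., 157.]))]
top nut_loose [(0.67, array([0.5701, 0.1419, 0.1323]), array([174., 156.])), (0.66, array([0.5684, 0.0614, 0.0256]), array([211., 165.])), (0.63, array([ 0.3464, -0.0182,  0.0202]), array([235., 243.]))]
top nut_small [(0.51, array([ 0.5703, -0.0231,  0.0216]), array([240., 166.]))]
side nut_large [(0.77, array([0.5805, 0.1367, 0.1366]), array([184., 243.]))]
side nut_loose [(0.69, array([0.5783, 0.0587, 0.0199]), array([204., 240.])), (0.46, array([ 0.3452, -0.0152,  0.0177]), array([318., 236.])), (0.16, array([0.4455, 0.1493, 0.135 ]), array([253., 267.]))]
side nut_small []
215 .......................................................##############################
218 ..........................................................###########################
221 ..............................................................#######################
224 ..................................................................################
[... 1689 characters left out ...]
........................
284 .........................................######......................................
287 .....................................................................................
290 .....................................................................................
293 .....................................................................................
296 .....................................................................................
299 .....................................................................................
0.08 -0.019 [ 52.3 241.4]
0.08 0.019 [ 45.5 259.2]
0.123 -0.019 [ 30.6 235.6]
0.123 0.019 [ 23.3 253.1]
nut [ 37.39259862 248.01777974]
```

Steady: the nut rose with the arm and has not slipped, and the other two nuts are in their recesses.

```bash
python3 -c "
from plant import ctrl
print(ctrl.sign_off())"
```

```text
the job is handed in; nothing more can be done
None
```

The job is handed in at about 25.6 s: the loose nut sits in the middle recess, and the tongs hold the largest nut steady about 10 cm above the board (the tongs drooped in the first grip, so I set them down and regripped them).

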